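Zero the coarse ring of a coarse-fine control

ROBOT

A 7-joint arm with a two-finger parallel gripper is mounted at the origin on the work surface; the furniture and walls round the work are solid. World frame = base frame: x ahead of the robot, y to its left, z up, the work surface at z = 0. Lengths are in mm, angles in rad, forces in N, time in s.
With the tool pointing down it reaches from about 350 to 900 mm from the base axis. Payload 7.2 kg.
Tool frame: the origin (TCP) lies at the very end of the fingers, on their centre line; the grasp point (between the pads) lies 19 mm behind it; z points along the fingers, y is the line along which they close (so a half turn about z gives the same grasp; the last joint's range is limited). The gripper opens to 88 mm and grips with 3 to 60 N. Pads are 20 mm wide; open, the fingers measure 115 mm over their backs; the gripper's body (75 mm by 178 mm) begins 61 mm behind the grasp point.
Start: joints at [1.222, 0.411, -0.013, 1.596, 0.006, 1.134, -0.082], TCP at [173.191, -600.529, 190.853] pointing down, gripper open.
Joint ranges: [-2.95, 2.95], [-0.29, 1.99], [-1.47, 1.44], [0.14, 2.54], [-1.03, 4.17], [0.13, 1.85], [-2.86, 2.86]. Speed limits (rad/s): [2.39, 2.39, 3.01, 3.01, 3.14, 3.14, 3.14].

INTERFACE

Orientations are given as a unit quaternion [x, y, z, w].
In Python, from cell import * gives the robot as it stands.
- The arm moves only by the tool move_arm, never from a script. Its argument "series" is a list of rows, each a list of 4 numbers: the shift along the tool's x, y, z in m, then the turn about the tool's z in degrees. A call has 1 to 20 rows; each row shifts and turns the commanded pose from where the row before left it, along the tool's axes as they then stand; what a row does not reach is not made up. A row lasts 1/12 s, in which the tool goes at most 41.7 mm and 7.16 degrees, less where a joint would pass 70% of its speed; a pose out of reach is approached as far as the arm can. A call with a gripper value outside its range is refused whole. "hand" is the opening in per cent of the stroke, from 0 (shut) to 100 (fully open), set as the call begins (left out, the last holds). The fingers move at their own pace and stop on an object; "newtons" is the grip in N (left out, the last holds). Time passes only in rows, so rows that do not move let the fingers close. It gives the time, the measured TCP pose, the force, the opening and the grip force at its end, in the units of the state.
- read_state(): the state, without advancing time (a new reading comes with each control period).
- camera(name): name is "scene" or "top"; returns a dict with "image" (384x512x3 uint8, red, green, blue), "z_map" (384x512 float32, mm along the optical axis (not along the pixel's ray), 0 where there is no reading), "fx", "fy", "cx", "cy" (pixels), "world_from_camera" (4x4, takes a point from camera to world coordinates). Camera axes: x right, y up, looking along -z (the intrinsics and any distortion apply to the point x, -y, -z); pixel columns grow to the right and rows downward; lengths in mm; the calibration is good to about 2 mm. A picture is of the moment at which its call begins.
- sign_off(): hands the job in; it is judged then, once.
Trained networks look in a picture, given as the dict that the camera call returned (one of the last four; its "shot" number tells which), for a name from the list of things; names that differ only in an ending like _2 or _b are one class to them, and where a whole thing is asked for, a point or a joint stands for the part that bears it (a point fixed in the world has none). Each returns a list of dicts, best first, with "score" (0 to 1); they miss things now and then, are a little off and sometimes report something else, mostly with a low value. They report only what shows in the picture. A call takes as long as a camera call.
- cut_out(picture, name): "pixels" (384x512 bool, what is visible of it) and "extent" ([left, top, width, height] in pixels, round what is visible of it).
- mark_of(picture, name): "centre" ([row, column] in pixels: a listed point, or the origin of a listed thing).
The state is a dict: "time_s": time; "q": joint angles; "qvel": joint speeds; "tau": joint torques, N m; "position": TCP position; "orientation": TCP orientation; "force": force on the tool from outside, world axes, zero at the start; "torque": the same for the moment, N m; "finger_gap": opening from 0.0 (shut) to 1.0 (fully open); "gripper_force": force on a finger pad.
Only numpy, scipy, OpenCV 4.12 (cv2) and the standard library are available. Lean on these libraries where they do the work, as an engineer would, in place of code of your own. Each camera call takes 0.05 s, during which the arm holds its last target. There are 200 camera calls.

TASK

On the grey bench console, turn only the outer (coarse) ring of the two-in-one knob clockwise until its orange pointer is fully home against the end stop near the red tick, seat it there with a firm twist held for a moment, but without wrenching the control, and leave the inner (fine) knob exactly as it is set. Then let go and press the green button fully to store the zero. Leave the things lying around where they are.

Things in the scene. Friction and masses are not known exactly. Their poses are not given: they have to be found in the camera images.
- console: Fixed grey bench console, box 150 x 225 x 50 mm (x, y, z), black top at 50 mm above the bench; origin at the centre of its underside, x axis away from its front, z up. The two-in-one knob stands on the left half of the top (console x 0, y +45 mm), the green button on the right half toward the front (x -35, y -66 mm).
- ring_grip (a point): Fixed point on the vertical axis of the two-in-one knob at mid-height of the outer coarse ring, 67 mm above the bench; axes as the console's. Ring: black with grey ribs, 56 mm diameter, side from 58 to 76 mm above the bench. It turns lightly (0.05 N m) through lost motion of unknown size (0.1 to 0.7 rad) before it picks up the pointer.
- red_tick (a point): Red tick on the silver scale plate (98 mm diameter, top 54 mm above the bench), 38 mm from the knob axis. The end stop is hidden inside the control: it stops the pointer tip within 5 mm either side of this tick, where exactly is not known and must be felt. There the torque rises steeply: seat it with 0.55 to 0.95 N m, say 0.75. The ring stays where it is left.
- pointer_tip (a point): Tip of the flat orange pointer, 38 mm from the knob axis, just above the scale plate and under the ring's rim (top 57 mm above the bench: keep fingertips above about 59 mm). It starts 0.2 to 1.1 rad before the tick and moves, clockwise, only when the ring has taken up its lost motion; the ring then resists with 0.1 to 0.25 N m.
- head (a joint): Twist of the whole control head (scale plate and both knobs) on its stiff rubber bushes in rad, clockwise positive, 0 at rest. It yields with 60 N m per rad and springs back when released: 0.009 means 0.54 N m, 0.016 means 0.96 N m (wrenched). Readings are too noisy (about 0.01) to seat the ring by: feel the torque.
- fine_mark (a point): End of the red line on top of the silver inner fine knob, 11.5 mm from the axis, 97 mm above the bench. The fine knob is 26 mm in diameter and stands on the ring's axis from 77 to 97 mm above the bench, 15 mm inside the ring's rim. It turns at the lightest touch; it must stay as it is.
- set_button (a joint): Travel of the green button in m, 0 at rest, 0.006 fully pressed (4 N). It springs back.
- set_button_top (a point): Centre of the top of the green push button (24 mm in diameter) at rest; it is pressed straight down.
- nut_driver: Loose red-handled nut driver, 173 mm long, 27 mm thick, lying on the bench left of the console: a bystander. Origin under its middle.
- torch: Loose grey torch, 104 mm long, 31 mm thick, lying behind the console: a bystander. Origin under its middle.
- tweezers: Loose steel tweezers, 127 mm long, 8 mm thick, lying right of the console: a bystander. Origin under their middle.

How it is judged (in metres and radians):
On the way, in this order (a step that is already met when the one before it is completed fails the run):
1. the pointer is within 6 mm of the red tick and the ring is seated against the stop: the control head is twisted clockwise by more than 0.009 rad (0.54 N m) (horizontal distance between pointer_tip and red_tick below 0.006 m and value of joint head above 0.009 rad), for 0.3 s.
2. the green button is pressed at least 4 mm (value of joint set_button above 0.004 m), for 0.05 s.
At the end, for the whole second after the job is handed in: The pointer tip rests within 6 mm of the red tick, the mark on the fine knob is within 1.5 mm of where it was, the button has sprung back and the control head is relaxed (within 0.004 rad) (horizontal distance between pointer_tip and red_tick below 0.006 m and distance of fine_mark from where it was at the start of the episode below 0.0015 m and value of joint set_button below 0.001 m and value of joint head between -0.004 and 0.004 rad); the robot touches nothing.
It fails at once if the control is wrenched: the head is twisted more than 0.016 rad (0.96 N m) either way (value of joint head above 0.016 rad or value of joint head below -0.016 rad).
It fails at once if the fine knob is turned: its mark moves more than 3 mm (distance of fine_mark from where it was at the start of the episode above 0.003 m).
It fails at once if the button is pressed before the pointer is home (value of joint set_button above 0.003 m and horizontal distance between pointer_tip and red_tick above 0.007 m).
It fails at once if a bystander is moved more than 20 mm (distance of any of nut_driver, torch, tweezers from where it was at the start of the episode above 0.02 m).
It also fails if it takes over 64 s, if anything falls off the work surface, if the arm or the gripper's body presses on something with over 40 N, if the wrist force passes 120 N, or if a joint passes its speed limit or range.

## Working session

There is one attempt and no reset: what is moved stays moved. The work goes in short steps, Python scripts to look and compute and a tool call to move; the robot and the scene stay as the last step left them, time stands still between calls to the robot, and variables do not carry over. Pictures are saved under pics/ and viewed, at most 10 in all, crops included, and the job is handed in when it is done.

Besides the shell and the picture viewer there is one more tool, called after "Emit:" as name(argument=value, ...) on one line, values as JSON. move_arm: Moves the arm, as the interface text tells. Its arguments: {"type":"object","properties":{"series":{"type":"array"},"hand":{"type":"number"},"newtons":{"type":"number"}},"required":["series"]}

```bash
mkdir -p pics; ls
cat > h.py <<'E'
from cell import *
import numpy as np, cv2
def ray(p,rc):
    r,c=rc; W=np.array(p["world_from_camera"])
    d=np.array([(c-p["cx"])/p["fx"],-(r-p["cy"])/p["fy"],-1.0])
    return W[:3,3],W[:3,:3]@d
def at_z(p,rc,z):
    o,d=ray(p,rc); return o+d*(z-o[2])/d[2]
def by_depth(p,rc):
    r,c=int(round(rc[0])),int(round(rc[1])); m=p["z_map"][r-1:r+2,c-1:c+2]; m=m[m>0]
    if m.size==0: return None
    o,d=ray(p,rc); return o+d*np.median(m)
def tri(p1,rc1,p2,rc2):
    o1,d1=ray(p1,rc1);o2,d2=ray(p2,rc2)
    A=np.stack([d1,-d2],1); s=np.linalg.lstsq(A,o2-o1,rcond=None)[0]
    a,b=o1+d1*s[0],o2+d2*s[1]; return (a+b)/2,np.linalg.norm(a-b)
E
cat > m.py <<'E'
from h import *
np.set_printoptions(precision=1,suppress=True)
P={n:camera(n) for n in("scene","top")}
for n,p in P.items():
    cv2.imwrite(f"pics/{n}0.png",p["image"][...,::-1]); print(n,p["fx"],np.array(p["world_from_camera"])[:3,3],[k for k in p])
for name in ["console","ring_grip","red_tick","pointer_tip","fine_mark","set_button_top","nut_driver","torch","tweezers"]:
    R={n:mark_of(p,name) for n,p in P.items()}
    for n in P:
        for k in R[n][:2]: print(name,n,round(k["score"],2),np.array(k["centre"]),by_depth(P[n],k["centre"]))
    if R["scene"] and R["top"]: print("   tri",*tri(P["scene"],R["scene"][0]["centre"],P["top"],R["top"][0]["centre"]))
s=read_state();print(s["position"],s["orientation"],s["force"],s["torque"],s["finger_gap"])
E
python3 m.py
```

```text
pics
scene 403.0286340916737 [ -60.5 -610.9  595.4] ['image', 'z_map', 'fx', 'fy', 'cx', 'cy', 'world_from_camera', 'shot']
top 349.2250286682659 [446.2 -43.2 914. ] ['image', 'z_map', 'fx', 'fy', 'cx', 'cy', 'world_from_camera', 'shot']
console top 0.95 [199. 240.] [573.9 -12.3  54.3]
console top 0.62 [225.7 354.9] [ 508.9 -310.1    1.1]
ring_grip scene 0.58 [185.5 225.8] [555.4  14.2  77.6]
ring_grip top 0.7 [203.2 271.7] [560.3 -90.   72.3]
ring_grip top 0.65 [200.2 243. ] [571.3 -19.7  51. ]
   tri [525.6 -64.6 129.5] 69.10550677628588
red_tick scene 0.59 [191.1 240.1] [588.2  -4.6  54.5]
red_tick top 0.66 [193.5 241.4] [588.  -15.8  52.6]
red_tick top 0.43 [200.4 219.8] [564.5  33.8  97.9]
   tri [584.  -13.5  60.6] 7.390588017435112
pointer_tip scene 0.69 [189.8 240.3] [593.5  -0.3  54.4]
fine_mark scene 0.6 [173.4 223.3] [693.4 164.2   0.3]
fine_mark top 0.66 [202.8 219. ] [559.   35.8  96.3]
   tri [560.7  32.8 103. ] 7.036677322478443
set_button_top scene 0.59 [203.5 257.1] [554.5 -91.6  71.4]
set_button_top top 0.54 [204.3 271.4] [557.5 -89.2  72.6]
   tri [557.8 -89.2  68.8] 0.5973278558391966
nut_driver scene 0.64 [202.4 142.7] [412.8 176.   21.6]
nut_driver top 0.92 [260.9 161.1] [423.2 186.5  25.4]
   tri [422.4 190.8  10.5] 1.2036264045878418
torch scene 0.76 [175. 256.] [754.6  85.2   0.7]
torch scene 0.4 [185.2 224.8] [557.   19.4  75.6]
torch top 0.78 [135.  199.7] [751.2  95.4  23.4]
torch top 0.42 [200.2 241. ] [570.9 -14.8  53.9]
   tri [764.6  98.1  -8.8] 6.626742582184626
tweezers scene 0.6 [282.6 321. ] [ 502.5 -316.5    0.2]
tweezers top 0.73 [263.1 160.2] [417.8 188.7  24.9]
tweezers top 0.6 [225.6 356.7] [ 509.1 -314.8    1.2]
   tri [476.4 -65.1  31.6] 500.6965657781759
[ 173.2 -600.6  190.9] [1.  0.1 0.  0. ] [ 0.1  0.9 -0. ] [-0.  0. -0.] 0.9968443448879529
```

Run:
```python
import cv2,numpy as np
a=cv2.imread("pics/top0.png");b=cv2.imread("pics/scene0.png")
t=cv2.resize(a[160:240,190:290],(600,480),interpolation=cv2.INTER_CUBIC)
cv2.imwrite("pics/topc.png",t)
s=cv2.resize(b[155:225,190:290],(600,420),interpolation=cv2.INTER_CUBIC);cv2.imwrite("pics/scenec.png",s)
```

```text
(no output)
```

View pics/topc.png

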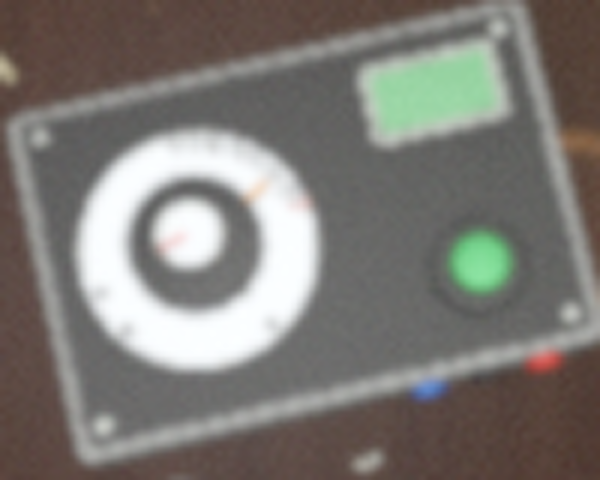

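View pics/scenec.png

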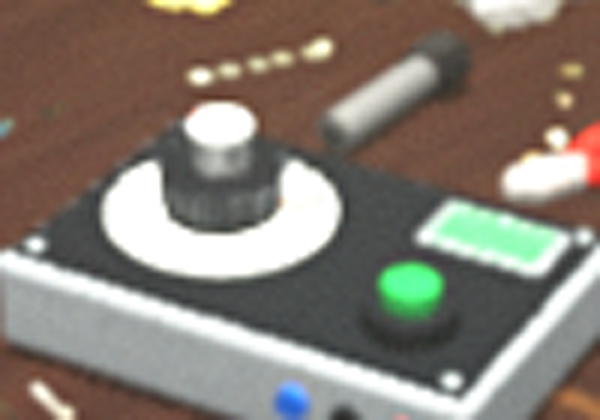

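View pics/top0.png

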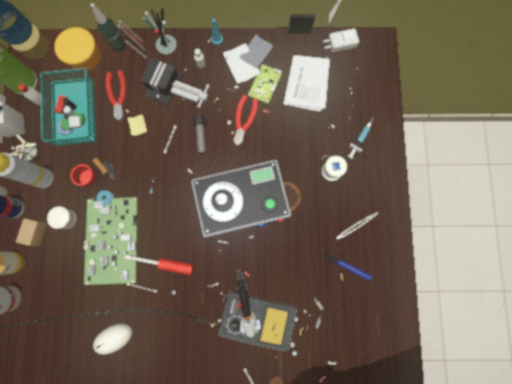

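The crop shows the knob plate centred at about (198,249) in the top crop. The orange pointer is at (265,186), the red tick at (308,203) and the button at (480,262). The pointer has to go about 20° clockwise. The console is yawed about 13.6°. The networks disagree on the ring, so I'll fit the plate and button circles myself.

```bash
cat > f.py <<'E'
from h import *
np.set_printoptions(precision=2,suppress=True)
def blob(m,near):
    n,l,s,c=cv2.connectedComponentsWithStats(m.astype(np.uint8))
    k=min((i for i in range(1,n) if s[i,4]>30),key=lambda i:np.hypot(*(c[i]-near)));return l==k
def fit(p,m,z):
    cs=max(cv2.findContours(m.astype(np.uint8),cv2.RETR_EXTERNAL,cv2.CHAIN_APPROX_NONE)[0],key=cv2.contourArea)[:,0]
    w=np.array([at_z(p,(r,c),z)[:2] for c,r in cs],np.float64)
    A=np.c_[2*w,np.ones(len(w))];x=np.linalg.lstsq(A,(w**2).sum(1),rcond=None)[0]
    R=np.sqrt(x[2]+x[0]**2+x[1]**2);return x[:2],R,np.std(np.linalg.norm(w-x[:2],axis=1)-R)
for n,near,gb in (("top",(223,201),(271,204)),("scene",(227,190),(258,203))):
    p=camera(n);im=p["image"].astype(int)
    print(n,"plate",*fit(p,blob(im.min(2)>170,near),54))
    m=blob((im[...,1]-im[...,0]>50),gb);b=np.array(np.nonzero(m)).mean(1)
    d=by_depth(p,b);print("button",b,d,at_z(p,b,72),fit(p,m,d[2]))
    if n=="top":
        hsv=im; Z=p["z_map"]
        for nm,mm in (("orange",(im[...,0]-im[...,2]>60)),):
            for r,c in zip(*np.nonzero(mm[180:215,205:250])): print((r+180,c+205),im[r+180,c+205],at_z(p,(r+180,c+205),55)[:2])
s=read_state();print(np.array(s["q"]),np.array(s["orientation"]))
E
python3 f.py
```

```text
top plate [568.89  31.22] 49.013595063630106 0.6572262505287649
button [203.15 269.56] [560.38 -84.77  72.76] [560.48 -84.81  72.  ] (array([560.32, -84.77]), np.float64(11.171930653915572), np.float64(0.6115508071641621))
scene plate [568.6   25.83] 44.1094036859892 12.072036109787295
button [202.9  258.04] [557.04 -92.36  72.21] [557.28 -92.16  72.  ] (array([557.28, -92.37]), np.float64(16.078612905593854), np.float64(2.3467008753885983))
[ 1.22  0.41 -0.01  1.6   0.01  1.13 -0.08] [ 0.99  0.14 -0.    0.  ]
```

Emit:
move_arm(series=[[0,0,-0.03,0],[0,0,-0.03,0],[0,0,-0.03,0],[0,0,-0.03,0],[0,0,0,0],[0,0,0,0]], hand=100)

```text
time_s: 1.6
position: [173.5, -601.3, 312.8]
orientation: [0.99, 0.14, 0.0, 0.002]
force: [0.2, 0.7, -0.4]
finger_gap: 1.0
gripper_force: 0.0
```

Top-view plate radius is 49.0 mm with a 0.66 mm residual. The button offset matches the drawing, so the axis is at about (568.9, 31.2). Moving over.

Emit:
move_arm(series=[[0.0277,-0.0249,0,0],[0.0277,-0.0249,0,0],[0.0277,-0.0249,0,0],[0.0277,-0.0249,0,0],[0.0277,-0.0249,0,0],[0.0277,-0.0249,0,0],[0.0277,-0.0249,0,0],[0.0277,-0.0249,0,0],[0.0277,-0.0249,0,0],[0.0277,-0.0249,0,0],[0.0277,-0.0249,0,0],[0.0277,-0.0249,0,0],[0.0277,-0.0249,0,0],[0.0277,-0.0249,0,0],[0.0277,-0.0249,0,0],[0.0277,-0.0249,0,0],[0.0277,-0.0249,0,0],[0.0277,-0.0249,0,0],[0.0277,-0.0249,0,0],[0.0277,-0.0249,0,0]])

```text
time_s: 3.27
position: [567.5, 33.0, 309.3]
orientation: [0.99, 0.14, -0.001, -0.0]
force: [0.6, -0.1, 0.2]
finger_gap: 1.003
gripper_force: 0.0
```

```bash
cat > s.py <<'E'
from h import *
np.set_printoptions(precision=3,suppress=True)
s=read_state();x,y,z,w=s["orientation"];a=2*np.arctan2(y,x)
R=np.array([[np.cos(a),np.sin(a)],[np.sin(a),-np.cos(a)]])
p=np.array(s["position"]);print(s["time_s"],p,"q",np.array(s["q"]),"yaw deg",np.degrees(a),"tilt",z,w)
for n,t in(("axis",(568.9,31.2)),("button",(560.4,-84.8))): print(n,"tool shift",R@(np.array(t)-p[:2]))
print("F",np.array(s["force"]),"T",np.array(s["torque"]),s["finger_gap"],s["gripper_force"])
E
python3 s.py
```

```text
3.2667 [567.513  32.998 309.262] q [ 0.284  0.289 -0.55   1.531  0.152  1.367 -1.569] yaw deg 16.079097952752154 tilt -0.0010415369251346267 -0.00011278260081553288
axis tool shift [0.835 2.112]
button tool shift [-39.46  111.219]
F [ 0.556 -0.054  0.242] T [-0.011 -0.031 -0.014] 1.002731738006022 0.0
```

Emit:
move_arm(series=[[0.0008,0.0021,0.04,0],[0,0,0.04,0],[0,0,0.04,0],[0,0,0.035,-5],[0,0,0.03,-5],[0,0,0,0],[0,0,0,0]])

```text
time_s: 3.85
position: [567.1, 29.6, 124.0]
orientation: [0.974, 0.225, -0.002, -0.001]
force: [-0.1, 0.1, 0.2]
finger_gap: 1.003
gripper_force: 0.0
```

```bash
python3 s.py; python3 s.py|tail -1
```

```text
3.85 [567.052  29.644 124.045] q [ 0.282  0.444 -0.553  1.78   0.27   0.999 -1.493] yaw deg 25.964208683748762 tilt -0.002348622395757175 -0.0007639046291397022
axis tool shift [ 2.343 -0.589]
button tool shift [-56.085  99.981]
F [-0.068  0.103  0.192] T [ 0.019 -0.031  0.029] 1.0033120329007796 0.0
F [-0.068  0.103  0.192] T [ 0.019 -0.031  0.029] 1.0033120329007796 0.0
```

Emit:
move_arm(series=[[0.0023,-0.0006,0,-7],[0,0,0,-7],[0,0,0,-7],[0,0,0,-7],[0,0,0,-7],[0,0,0,-7],[0,0,0,-7],[0,0,0,-7],[0,0,0,-7],[0,0,0,-7],[0,0,0,0],[0,0,0,0]])

```text
time_s: 4.85
position: [571.6, 31.2, 127.5]
orientation: [0.671, 0.742, 0.001, 0.001]
force: [0.0, 0.3, -0.1]
finger_gap: 1.004
gripper_force: 0.0
```

```bash
python3 s.py
```

```text
4.85 [571.588  31.164 127.528] q [ 0.468  0.517 -0.829  1.76   0.433  1.055 -0.414] yaw deg 95.73335094086305 tilt 0.0007485042616949014 0.000840512407153649
axis tool shift [ 0.304 -2.671]
button tool shift [-114.266  -22.716]
F [ 0.034  0.299 -0.14 ] T [-0.048 -0.071  0.008] 1.0043510784475367 0.0
```

Emit:
move_arm(series=[[0,0,0,0],[0,0,0,0]])

```text
time_s: 5.02
position: [571.0, 31.2, 126.6]
orientation: [0.67, 0.742, 0.0, 0.001]
force: [0.5, -0.8, 0.2]
finger_gap: 1.0
gripper_force: 0.0
```

Emit:
move_arm(series=[[0,0,0,0],[0,0,0,0]])

```text
time_s: 5.18
position: [570.7, 31.3, 126.0]
orientation: [0.669, 0.743, -0.0, 0.0]
force: [-0.2, 0.4, -1.0]
finger_gap: 0.999
gripper_force: 0.0
```

Run:
```python
from h import *
camera("top");print(read_state()["position"],read_state()["torque"])
p=camera("top");print(read_state()["position"],read_state()["torque"])
t=cv2.resize(p["image"][160:240,190:290],(600,480),interpolation=cv2.INTER_CUBIC)
q=camera("scene")
s=cv2.resize(q["image"][125:225,180:290],(600,545),interpolation=cv2.INTER_CUBIC)
cv2.imwrite("pics/c2.png",s[...,::-1])
```

```text
[570.63112063  31.36261785 125.93160912] [-0.00091812 -0.10594133  0.01980344]
[570.60615462  31.32453058 125.88754623] [-0.03475524 -0.05417381  0.00218169]
```

View pics/c2.png

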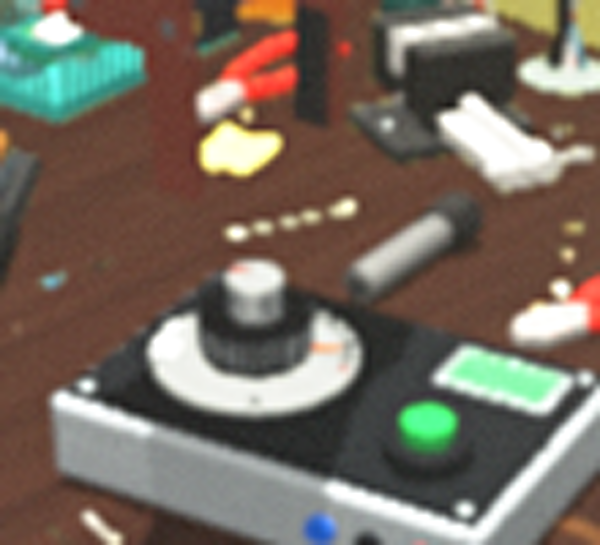

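The open fingers stand clear above the knob. Lowering around the ring.

Emit:
move_arm(series=[[0,-0.0017,0.016,0],[0,0,0.016,0],[0,0,0.016,0],[0,0,0.008,0],[0,0,0.004,0],[0,0,0.003,0],[0,0,0,0],[0,0,0,0],[0,0,0,0],[0,0,0,0],[0,0,0,0],[0,0,0,0]])

```text
time_s: 6.33
position: [569.2, 31.0, 63.2]
orientation: [0.669, 0.744, 0.0, 0.0]
force: [-0.3, -0.2, -0.5]
finger_gap: 0.999
gripper_force: 0.0
```

```bash
python3 s.py
```

```text
6.3333 [569.152  30.997  63.157] q [ 0.431  0.589 -0.782  1.822  0.506  0.941 -0.468] yaw deg 96.08067433777586 tilt 0.00013970081988518829 0.0002577527038076629
axis tool shift [ 0.228 -0.229]
button tool shift [-114.219  -20.969]
F [-0.315 -0.24  -0.508] T [-0.046 -0.067 -0.059] 0.9989826835486191 0.0
```

Emit:
move_arm(series=[[0,0,0,0],[0,0,0,0],[0,0,0,0],[0,0,0,0],[0,0,0,0],[0,0,0,0],[0,0,0,0],[0,0,0,0]], hand=0, newtons=10)

```text
time_s: 7.0
position: [568.9, 31.1, 62.8]
orientation: [0.669, 0.744, -0.0, 0.0]
force: [-0.0, -0.5, 0.7]
finger_gap: 0.436
gripper_force: 0.0
```

```bash
python3 s.py
```

```text
7.0 [568.933  31.077  62.823] q [ 0.431  0.589 -0.782  1.822  0.506  0.941 -0.468] yaw deg 96.08923221271064 tilt -1.8261304622552704e-05 5.496538136568136e-06
axis tool shift [ 0.126 -0.02 ]
button tool shift [-114.318  -20.777]
F [-0.024 -0.517  0.705] T [-0.032 -0.133  0.026] 0.4355622800567075 0.0
```

Run:
```python
from h import *
q=camera("scene");s=read_state();print(s["finger_gap"],s["gripper_force"])
s=cv2.resize(q["image"][135:215,180:290],(770,560),interpolation=cv2.INTER_CUBIC)
cv2.imwrite("pics/c3.png",s[...,::-1])
```

```text
0.3856309445962759 0.0
```

View pics/c3.png

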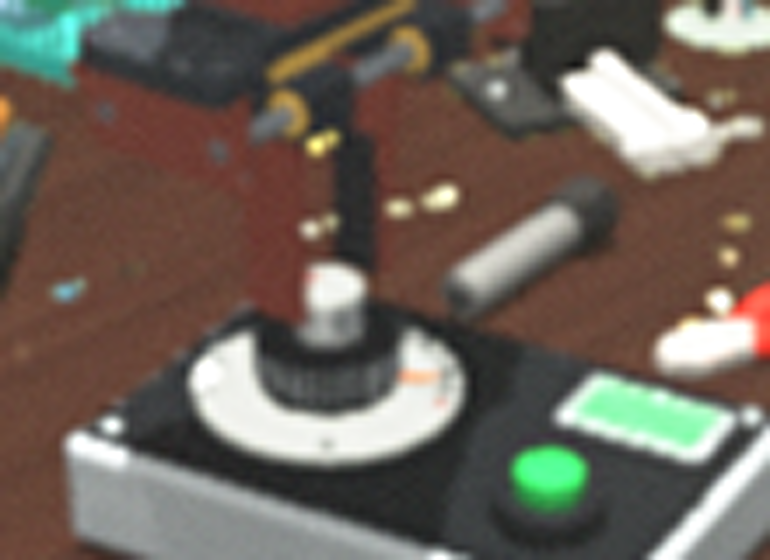

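The picture shows the fingers behind the knob, at (275,230) and (355,200), and they are closing past 56 mm with no contact. They aren't around the ring, so I'm opening at once and measuring with depth.

Emit:
move_arm(series=[[0,0,0,0],[0,0,0,0],[0,0,0,0],[0,0,0,0],[0,0,0,0],[0,0,0,0],[0,0,0,0],[0,0,0,0]], hand=100)

```text
time_s: 7.72
position: [568.9, 31.0, 62.8]
orientation: [0.669, 0.744, -0.0, 0.0]
force: [-0.2, 0.1, 0.8]
finger_gap: 0.955
gripper_force: 0.0
```

```bash
cat > d.py <<'E'
from h import *
import sys
np.set_printoptions(precision=1,suppress=True)
q=camera("scene");print(read_state()["finger_gap"],read_state()["position"])
im=q["image"];Z=q["z_map"]
s=cv2.resize(im[135:215,180:290],(770,560),interpolation=cv2.INTER_CUBIC);cv2.imwrite(f"pics/{sys.argv[1]}.png",s[...,::-1])
rr,cc=np.mgrid[120:215,170:300];W=np.array([[by_depth(q,(r,c)) if Z[r,c]>0 else [np.nan]*3 for c in range(170,300)] for r in range(120,215)])
ok=np.isfinite(W[...,0])
def rep(n,m):
    if m.sum(): w=W[m];print(n,m.sum(),"med",np.median(w,0),"p5",np.percentile(w,5,0),"p95",np.percentile(w,95,0))
near=(np.abs(W[...,0]-570)<90)&(np.abs(W[...,1]-31)<90)
for z0,z1 in((52,56),(60,74),(75,79),(79,94),(95,101),(102,115),(115,130),(130,150)): rep((z0,z1),ok&near&(W[...,2]>z0)&(W[...,2]<z1))
# fine-knob top
E
python3 d.py c4
```

```text
0.9812052151885378 [568.9  31.1  62.8]
(52, 56) 331 med [554.1   8.3  53.9] p5 [529.2 -17.7  52.3] p95 [614.9  66.8  55.2]
(60, 74) 106 med [553.    9.9  67.5] p5 [545.5   1.2  60.9] p95 [583.7  37.9  73.5]
(75, 79) 102 med [567.2  18.5  76.5] p5 [551.    5.5  75.2] p95 [592.9  50.   78.7]
(79, 94) 52 med [564.2  20.5  87.8] p5 [559.2  16.3  81. ] p95 [577.4  32.2  93.6]
(95, 101) 70 med [570.5  26.1  96.5] p5 [519.5  13.8  95.2] p95 [615.7  38.9 100.4]
(102, 115) 78 med [527.   24.9 107.8] p5 [518.8  13.1 103.2] p95 [620.1  40.2 113.8]
(115, 130) 96 med [611.1  25.7 121.9] p5 [518.3  12.9 115.3] p95 [618.4  40.2 129.1]
(130, 150) 135 med [527.5  24.3 140.7] p5 [515.5  12.8 130.9] p95 [620.4  42.2 149.2]
```

View pics/c4.png

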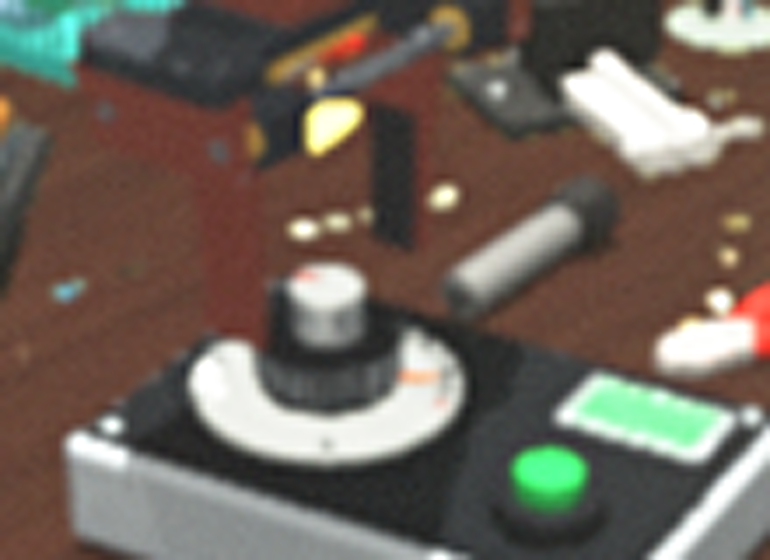

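```bash
cat >> d.py <<'E'
w=W[ok];
for n,m in(("near-x",(w[:,0]<532)&(w[:,0]>505)),("far-x",(w[:,0]>600)&(w[:,0]<630))):
    k=w[m&(w[:,1]>5)&(w[:,1]<50)&(w[:,2]>58)&(w[:,2]<180)];print(n,len(k));o=np.argsort(k[:,2]);print(k[o][:10])
t=camera("top");Zt=t["z_map"]
pts=np.array([by_depth(t,(r,c)) for r in range(160,240) for c in range(190,290) if Zt[r,c]>0])
print(np.histogram(pts[:,2],[0,48,58,70,80,95,100,110,130,150,180,250,400]))
E
python3 d.py c4b|tail -26
```

```text
(102, 115) 80 med [523.9  25.1 108.8] p5 [517.7  13.  102.4] p95 [618.1  37.8 114.8]
(115, 130) 88 med [525.8  25.5 122.7] p5 [517.3  12.5 116.2] p95 [619.4  40.7 129.4]
(130, 150) 135 med [526.3  24.4 139.9] p5 [514.7  12.7 131.2] p95 [620.3  41.6 148.7]
near-x 218
[[519.5  25.8  95.3]
 [520.5  16.2  95.9]
 [522.1  14.4  96. ]
 [520.3  23.   96.1]
 [518.1  31.4  96.5]
 [518.8  28.5  97.4]
 [524.7  13.4  98.1]
 [519.5  18.6  98.2]
 [517.4  34.1  98.5]
 [518.7  24.8  98.9]]
far-x 248
[[614.8  35.4  93.9]
 [614.6  31.6  95.4]
 [614.7  28.1  96.6]
 [616.   25.8  97. ]
 [617.8  23.8  97. ]
 [612.6  36.9  97.2]
 [613.6  34.3  97.7]
 [613.   41.   98.4]
 [614.   31.   98.8]
 [621.   23.4  98.9]]
(array([506, 960,  33,   3,   0,   0,   0,   0,   0,   0,   0,   3]), array([  0,  48,  58,  70,  80,  95, 100, 110, 130, 150, 180, 250, 400]))
```

Run:
```python
from h import *
np.set_printoptions(precision=1,suppress=True)
q=camera("scene");W=np.linalg.inv(np.array(q["world_from_camera"]))
for X in([519,25,95],[519,25,63],[615,33,95],[615,33,63]):
    c=W[:3,:3]@X+W[:3,3];u=q["cx"]+q["fx"]*c[0]/-c[2];v=q["cy"]+q["fy"]*-c[1]/-c[2]
    print(X,"crop",(u-180)*7,(v-135)*7)
for r in range(170,190,2):print(r,[None if (b:=by_depth(q,(r,c))) is None else b for c in(210,214,217)])
t=camera("top");Zt=t["z_map"]
cv2.imwrite("pics/t4.png",cv2.resize(t["image"][150:250,180:300],(720,600),interpolation=cv2.INTER_CUBIC)[...,::-1])
```

```text
[519, 25, 95] crop 224.5338049054136 338.09267849892206
[519, 25, 63] crop 227.42429368139904 415.6377559273176
[615, 33, 95] crop 397.0824628981098 237.28964717456435
[615, 33, 63] crop 397.08919180661474 311.6073628562749
170 [array([515.5,  26.8, 132.7]), array([516. ,  13.3, 137.6]), array([525.3,  12.8, 134.2])]
172 [array([515.5,  27.1, 127.1]), array([517.8,  15.4, 130.7]), array([524.3,  11.9, 129.4])]
174 [array([516.5,  28.4, 120.7]), array([518.1,  16. , 124.9]), array([525.1,  12.9, 123.3])]
176 [array([517.9,  30.2, 113.9]), array([517.6,  15.7, 119.7]), array([524.8,  12.9, 117.9])]
178 [array([516.6,  29.1, 109.3]), array([519.1,  17.5, 112.8]), array([525.1,  13.3, 112. ])]
180 [array([516.4,  29.2, 103.8]), array([517.3,  15.8, 108.7]), array([524.7,  13.1, 106.7])]
182 [array([519.7,  33.2,  95.1]), array([518.6,  17.4, 101.9]), array([524.4,  13. , 101.2])]
184 [array([564.9,  83.6,  49.9]), array([520.1,  19.3,  94.9]), array([545.7,  35.9,  77.3])]
186 [array([553.1,  70.8,  54. ]), array([560.3,  63.3,  54. ]), array([547.3,  37.9,  69.9])]
188 [array([546.7,  64. ,  53.4]), array([552.8,  55.3,  54.4]), array([547.1,  37.9,  64. ])]
```

View pics/t4.png

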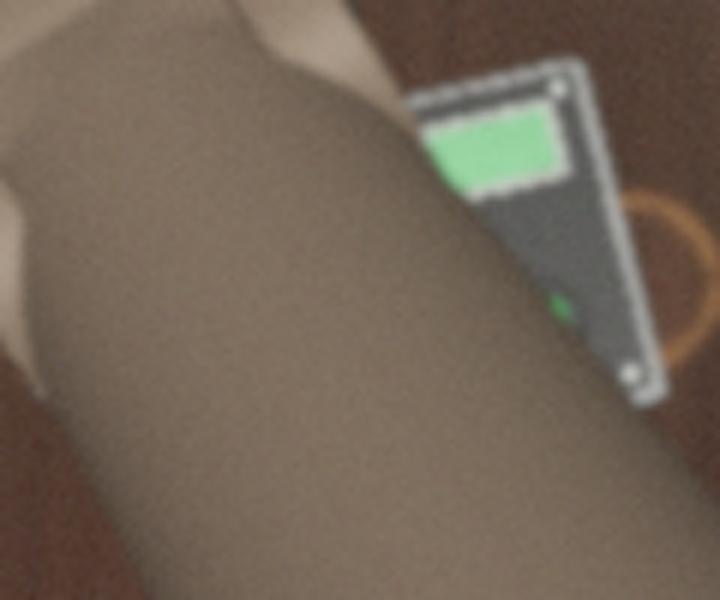

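The top view shows only the arm, so it doesn't help. Scene depth puts the fingertips at z ≈ 94 although the state says 63, so the real tips are about 31 mm higher than reported. Lateral agreement looks good. I'll lower by 20 mm and re-measure.

Emit:
move_arm(series=[[0,0,0.005,0],[0,0,0.005,0],[0,0,0.005,0],[0,0,0.005,0],[0,0,0,0],[0,0,0,0],[0,0,0,0],[0,0,0,0]])

```text
time_s: 8.63
position: [569.1, 31.2, 43.0]
orientation: [0.669, 0.744, 0.0, 0.0]
force: [0.1, -1.4, 0.7]
finger_gap: 1.002
gripper_force: 0.0
```

```bash
cat > e.py <<'E'
from h import *
np.set_printoptions(precision=1,suppress=True)
q=camera("scene");Z=q["z_map"];P=np.array([by_depth(q,(r,c)) for r in range(120,215) for c in range(170,300) if Z[r,c]>0])
s=read_state();print(s["position"],s["force"],s["torque"])
m=(abs(P[:,0]-569)<20)&(abs(P[:,1]-28)<20)&(abs(P[:,2]-97)<1.5);k=P[m];print("fine top",len(k),(k.min(0)+k.max(0))/2,k.mean(0),k.min(0),k.max(0))
for n,m in(("near",(P[:,0]<532)&(P[:,0]>508)),("far",(P[:,0]>604)&(P[:,0]<630))):
    k=P[m&(P[:,1]>5)&(P[:,1]<50)&(P[:,2]>59)&(P[:,2]<180)];print(n,"lowest z",np.sort(k[:,2])[:8],"y",np.percentile(k[:,1],[3,97]),"x",np.percentile(k[:,0],[3,97]))
E
python3 e.py
```

```text
[569.1  31.1  43.1] [-0.5  0.3  0.2] [-0.  -0.1  0. ]
fine top 27 [572.9  28.5  96.5] [572.4  27.7  96.5] [562.4  19.7  95.6] [583.3  37.3  97.5]
near lowest z [73.5 75.3 76.1 76.5 76.7 76.9 77.4 78.6] y [11.8 34.5] x [512.3 525.8]
far lowest z [73.2 74.5 75.4 75.9 76.5 76.7 76.7 77.6] y [ 6.5 42.8] x [612.3 625.4]
```

Confirmed: tips at about 74. Down 11 mm more, then a gentle close.

Emit:
move_arm(series=[[0,0,0.004,0],[0,0,0.004,0],[0,0,0.003,0],[0,0,0,0],[0,0,0,0],[0,0,0,0],[0,0,0,0]])

```text
time_s: 9.27
position: [569.0, 31.1, 31.9]
orientation: [0.669, 0.744, 0.0, 0.0]
force: [-0.6, -0.0, -0.3]
finger_gap: 1.006
gripper_force: 0.0
```

```bash
python3 e.py
```

```text
[569.   31.1  32. ] [ 0.6  1.  -0.3] [-0.  -0.1  0. ]
fine top 26 [571.8  29.   96.5] [571.9  28.6  96.4] [562.4  18.1  95.5] [581.3  39.9  97.6]
near lowest z [63.8 64.9 65.1 65.6 67.1 67.2 67.8 68.8] y [11.5 33.8] x [512.1 524.9]
far lowest z [63.1 63.4 65.6 65.6 66.5 66.6 66.6 66.7] y [ 6.9 43.1] x [610.5 627.7]
```

Emit:
move_arm(series=[[0,0,0,0],[0,0,0,0],[0,0,0,0],[0,0,0,0],[0,0,0,0],[0,0,0,0]], hand=55, newtons=8)

```text
time_s: 9.82
position: [571.5, 31.4, 32.4]
orientation: [0.669, 0.744, 0.002, 0.001]
force: [7.3, 1.3, -3.3]
finger_gap: 0.635
gripper_force: 8.0
```

```bash
python3 s.py
```

```text
9.8167 [571.469  31.372  32.422] q [ 0.409  0.628 -0.753  1.842  0.546  0.885 -0.499] yaw deg 96.0783325716951 tilt 0.001990024776716006 0.001328530249816572
axis tool shift [ 0.101 -2.572]
button tool shift [-114.347  -23.308]
F [ 7.26   1.343 -3.319] T [ 0.188 -1.681  0.01 ] 0.6350087370479724 7.962431746927905
```

Ring gripped at 55.9 mm. The sideways force says the ring lies about 2.6 mm further in +x, so I'll relieve that and then grip firmly.

Emit:
move_arm(series=[[0.0003,0.0026,0,0],[0,0,0,0],[0,0,0,0],[0,0,0,0],[0,0,0,0]], newtons=20)

```text
time_s: 10.23
position: [571.6, 31.4, 32.2]
orientation: [0.669, 0.744, -0.0, 0.0]
force: [-0.8, -2.1, 5.2]
finger_gap: 0.632
gripper_force: 20.0
```

```bash
python3 s.py
```

```text
10.2333 [571.599  31.373  32.211] q [ 0.407  0.631 -0.752  1.838  0.545  0.892 -0.498] yaw deg 96.07908974262683 tilt -0.0001742460147542644 0.0002749810851837968
axis tool shift [ 0.113 -2.702]
button tool shift [-114.334  -23.438]
F [-0.796 -2.058  5.195] T [-0.345  0.291  0.028] 0.63184861793952 19.98758541607458
```

Emit:
move_arm(series=[[0,0,0,0],[0,0,0,0],[0,0,0,0],[0,0,0,0]], newtons=40)

```text
time_s: 10.57
position: [571.6, 31.3, 32.2]
orientation: [0.669, 0.744, -0.0, 0.0]
force: [0.2, -0.6, 5.2]
finger_gap: 0.625
gripper_force: 40.0
```

```bash
python3 s.py
```

```text
10.5667 [571.552  31.347  32.177] q [ 0.407  0.631 -0.752  1.838  0.545  0.892 -0.498] yaw deg 96.07682667852971 tilt -0.00019631352581820158 0.00023618525762744295
axis tool shift [ 0.134 -2.652]
button tool shift [-114.314  -23.384]
F [ 0.202 -0.568  5.235] T [-0.355  0.29   0.02 ] 0.6251565230694869 39.98508391552605
```

Emit:
move_arm(series=[[0,0,0,2],[0,0,0,2],[0,0,0,2],[0,0,0,2],[0,0,0,0],[0,0,0,0],[0,0,0,0]])

```text
time_s: 11.15
position: [571.7, 31.4, 32.2]
orientation: [0.718, 0.696, -0.0, 0.0]
force: [-0.0, -1.6, 5.8]
finger_gap: 0.626
gripper_force: 40.0
```

```bash
python3 s.py
```

```text
11.15 [571.667  31.414  32.199] q [ 0.385  0.619 -0.72   1.839  0.52   0.881 -0.617] yaw deg 88.15030613027052 tilt -7.12485472486848e-05 0.0003148916478900403
axis tool shift [-0.303 -2.758]
button tool shift [-116.517   -7.51 ]
F [-0.024 -1.613  5.81 ] T [-0.364  0.352 -0.041] 0.6259257726034059 39.98761787399417
```

Emit:
move_arm(series=[[0,0,0,2],[0,0,0,2],[0,0,0,2],[0,0,0,0],[0,0,0,0],[0,0,0,0]])

```text
time_s: 11.65
position: [571.7, 31.4, 32.2]
orientation: [0.754, 0.657, 0.0, 0.0]
force: [-0.7, -1.2, 5.2]
finger_gap: 0.626
gripper_force: 40.0
```

```bash
cat > t.py <<'E'
from h import *
np.set_printoptions(precision=3,suppress=True)
T=[];Y=[]
for i in range(4):
    camera("scene");s=read_state();T.append(s["torque"]);x,y,_,_=s["orientation"];Y.append(np.degrees(2*np.arctan2(y,x)))
T=np.array(T);print(s["time_s"],"Tz",T[:,2],"mean",T[:,2].mean(),"yaw",np.mean(Y),"F",np.array(s["force"]),"q7",s["q"][6])
E
python3 t.py
```

```text
11.85 Tz [-0.097 -0.031 -0.034 -0.003] mean -0.041152104041853106 yaw 82.14695796233137 F [-0.025 -1.146  5.563] q7 -0.7059171456430807
```

Emit:
move_arm(series=[[0,0,0,2],[0,0,0,2],[0,0,0,2],[0,0,0,0],[0,0,0,0]])

```text
time_s: 12.27
position: [571.7, 31.4, 32.2]
orientation: [0.787, 0.617, 0.0, 0.0]
force: [-0.6, -0.7, 5.6]
finger_gap: 0.617
gripper_force: 40.0
```

```bash
python3 t.py
```

```text
12.4667 Tz [-0.046  0.004 -0.021 -0.043] mean -0.0265426105985579 yaw 76.14735816923417 F [-0.238 -0.698  5.799] q7 -0.7952571068541978
```

Emit:
move_arm(series=[[0,0,0,1],[0,0,0,1],[0,0,0,1],[0,0,0,0],[0,0,0,0]])

```text
time_s: 12.88
position: [571.8, 31.4, 32.2]
orientation: [0.803, 0.596, 0.0, 0.0]
force: [0.8, -1.5, 6.5]
finger_gap: 0.623
gripper_force: 40.0
```

```bash
python3 t.py; python3 -c "
from h import *
q=camera('scene');cv2.imwrite('pics/c5.png',cv2.resize(q['image'][165:215,200:270],(700,500),interpolation=cv2.INTER_CUBIC)[...,::-1])"
```

```text
13.0833 Tz [-0.1   -0.06  -0.075 -0.015] mean -0.06238042042212109 yaw 73.14558630573904 F [-0.075 -2.621  6.69 ] q7 -0.8398615233626602
```

View pics/c5.png

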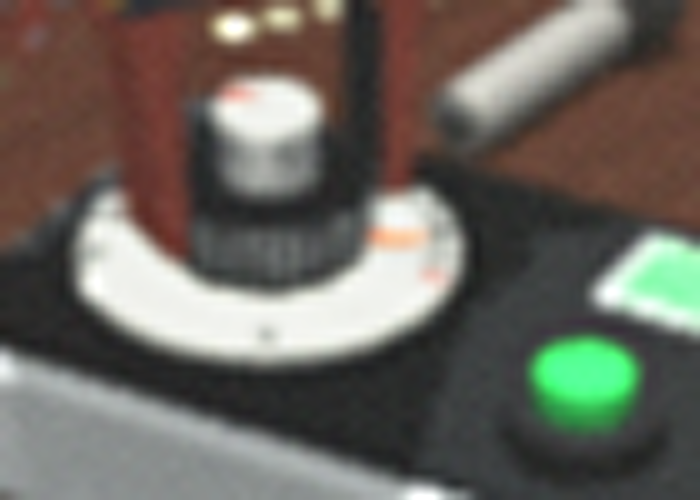

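Pointer is at (397,237) and tick at (432,275), so the pointer is still well short. I'll track its angle by colour.

```bash
cat >> t.py <<'E'
q=camera("scene");im=q["image"].astype(float)[165:215,236:248];rb=np.clip(im[...,0]-im[...,2]-30,0,None);rg=im[...,0]-im[...,1]
r,c=np.mgrid[165:215,236:248];sel=(r>180)&(r<200)
for n,m in(("orange",sel&(r<190)),("tick",sel&(r>=190))):
    w=rb*m
    if w.sum()>0:
        p=at_z(q,((w*r).sum()/w.sum(),(w*c).sum()/w.sum()),56);d=p[:2]-[572,28];print(n,p[:2],"R",np.hypot(*d),"ang",np.degrees(np.arctan2(d[1],d[0])),w.sum())
E
python3 t.py
```

```text
13.3333 Tz [ 0.003 -0.03  -0.114 -0.005] mean -0.03654784279824273 yaw 73.14780115345843 F [ 0.167 -1.722  5.801] q7 -0.8398399793410294
orange [600.324  10.561] R 33.262615140879 ang -31.62048432383774 616.0
tick [587.659 -13.966] R 44.79222495515589 ang -69.53741962255953 25.0
```

Emit:
move_arm(series=[[0,0,0,1],[0,0,0,1],[0,0,0,1],[0,0,0,1],[0,0,0,0],[0,0,0,0]])

```text
time_s: 13.88
position: [571.8, 31.4, 32.2]
orientation: [0.823, 0.568, 0.0, 0.0]
force: [-0.8, -1.6, 6.1]
finger_gap: 0.626
gripper_force: 40.0
```

```bash
python3 t.py
```

```text
14.0833 Tz [0.13  0.175 0.134 0.086] mean 0.13125685181068153 yaw 69.16776614886139 F [-0.943 -2.038  5.868] q7 -0.899179676210054
orange [602.522  12.028] R 34.448768287609646 ang -27.62258401766515 583.0
tick [587.344 -13.635] R 44.372412430317475 ang -69.76970737785604 13.0
```

The ring has picked up the pointer: Tz rose to 0.13 after about 25°. Roughly 12–27° remain.

Emit:
move_arm(series=[[0,0,0,1],[0,0,0,1],[0,0,0,1],[0,0,0,1],[0,0,0,1],[0,0,0,1],[0,0,0,0],[0,0,0,0]])

```text
time_s: 14.8
position: [571.9, 31.4, 32.2]
orientation: [0.852, 0.524, 0.0, 0.0]
force: [-0.4, -1.5, 4.7]
finger_gap: 0.626
gripper_force: 40.0
```

```bash
python3 t.py
```

```text
15.0 Tz [0.118 0.079 0.131 0.091] mean 0.10498978848177859 yaw 63.16741768499002 F [ 0.146 -1.838  5.981] q7 -0.9883905024953894
orange [603.685  13.739] R 34.746398271707456 ang -24.231980769584155 573.0
tick [588.256  -3.312] R 35.28008529700632 ang -62.562932511316625 52.0
```

Emit:
move_arm(series=[[0,0,0,1],[0,0,0,1],[0,0,0,1],[0,0,0,0],[0,0,0,0]])

```text
time_s: 15.47
position: [571.9, 31.4, 32.2]
orientation: [0.865, 0.501, 0.0, 0.0]
force: [0.1, -2.2, 5.5]
finger_gap: 0.628
gripper_force: 40.0
```

```bash
python3 t.py
```

```text
15.6667 Tz [0.077 0.123 0.106 0.124] mean 0.10738759608278618 yaw 60.16732740849244 F [ 0.119 -2.31   5.536] q7 -1.0329425506547074
orange [604.234  15.037] R 34.74238237848677 ang -21.907435470741447 574.0
tick [587.981  -0.847] R 32.97763708925855 ang -61.01338294344475 215.0
```

```bash
sed -i '/^q=camera/,$d; s/range(4)/range(3)/' t.py; cat t.py|tail -1|head -c 60
```

```text
T=np.array(T);print(s["time_s"],"Tz",T[:,2],"mean",T[:,2].me
```

Emit:
move_arm(series=[[0,0,0,0.5],[0,0,0,0.5],[0,0,0,0],[0,0,0,0]])

```text
time_s: 16.05
position: [571.9, 31.4, 32.2]
orientation: [0.87, 0.494, 0.0, 0.0]
force: [1.0, -1.7, 5.2]
finger_gap: 0.627
gripper_force: 40.0
```

```bash
python3 t.py
```

```text
16.2 Tz [0.136 0.138 0.182] mean 0.15217518245179593 yaw 59.17433083396893 F [ 0.486 -0.924  5.042] q7 -1.0477563050433931
```

Emit:
move_arm(series=[[0,0,0,0.4],[0,0,0,0.4],[0,0,0,0],[0,0,0,0]])

```text
time_s: 16.53
position: [571.9, 31.4, 32.2]
orientation: [0.873, 0.488, 0.0, 0.0]
force: [0.9, -1.6, 6.2]
finger_gap: 0.628
gripper_force: 40.0
```

```bash
python3 t.py
```

```text
16.6833 Tz [0.199 0.193 0.162] mean 0.18474275883068034 yaw 58.37412150038622 F [-0.137 -2.232  4.553] q7 -1.0596491873122
```

Emit:
move_arm(series=[[0,0,0,0.4],[0,0,0,0.4],[0,0,0,0]])

```text
time_s: 16.93
position: [571.9, 31.4, 32.2]
orientation: [0.876, 0.481, 0.0, 0.0]
force: [0.6, -1.1, 5.4]
finger_gap: 0.627
gripper_force: 40.0
```

```bash
python3 t.py
```

```text
17.0833 Tz [0.19  0.175 0.14 ] mean 0.168462595328016 yaw 57.57264755056773 F [-0.252 -2.041  5.101] q7 -1.0715164253859184
```

Emit:
move_arm(series=[[0,0,0,0.4],[0,0,0,0.4],[0,0,0,0]])

```text
time_s: 17.33
position: [571.9, 31.4, 32.2]
orientation: [0.88, 0.475, 0.0, 0.0]
force: [0.2, -0.9, 5.4]
finger_gap: 0.626
gripper_force: 40.0
```

```bash
python3 t.py;  python3 -c "
from h import *
q=camera('scene');cv2.imwrite('pics/c6.png',cv2.resize(q['image'][165:215,200:270],(700,500),interpolation=cv2.INTER_CUBIC)[...,::-1])"
```

```text
17.4833 Tz [0.172 0.155 0.13 ] mean 0.15238956991419794 yaw 56.77153292441604 F [ 1.596 -2.595  5.842] q7 -1.0833764630428786
```

View pics/c6.png

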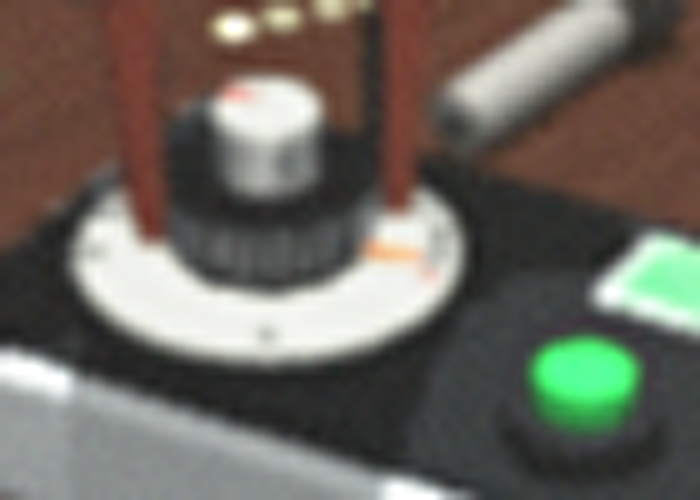

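Pointer spans (368,247) to (420,254) and the tick is at (430,272). Working out the remaining angle.

Run:
```python
from h import *
q=camera("scene")
c=None
for n,(u,v),z in(("tip",(420,254),57),("root",(372,248),57),("tick",(430,272),54)):
    p=at_z(q,(165+v/10-.45,200+u/10-.45),z)[:2];d=p-np.array([571.8,28.5]);print(n,p,np.hypot(*d),np.degrees(np.arctan2(d[1],d[0])))
```

```text
tip [591.93340267  -6.14640283] 40.07152520089439 -59.83866152470111
root [585.56368274   4.86218522] 27.352975156898573 -59.78887337513106
tick [590.80533102 -10.74574709] 43.60540415813622 -64.16073014787774
```

Emit:
move_arm(series=[[0,0,0,0.4],[0,0,0,0.4],[0,0,0,0]])

```text
time_s: 17.83
position: [571.9, 31.4, 32.2]
orientation: [0.883, 0.469, 0.0, 0.0]
force: [-0.1, -1.8, 5.4]
finger_gap: 0.625
gripper_force: 40.0
```

```bash
python3 t.py
```

```text
17.9833 Tz [0.164 0.123 0.174] mean 0.15392824493215546 yaw 55.97224490084059 F [-0.279 -1.258  6.164] q7 -1.0952742511881508
```

Emit:
move_arm(series=[[0,0,0,0.4],[0,0,0,0.4],[0,0,0,0]])

```text
time_s: 18.23
position: [571.9, 31.4, 32.2]
orientation: [0.886, 0.463, 0.0, 0.0]
force: [-0.5, -1.5, 4.8]
finger_gap: 0.622
gripper_force: 40.0
```

```bash
python3 t.py
```

```text
18.3833 Tz [0.175 0.159 0.17 ] mean 0.16820813199563456 yaw 55.170723263959964 F [ 0.494 -1.749  5.929] q7 -1.1071776421913775
```

Emit:
move_arm(series=[[0,0,0,0.4],[0,0,0,0.4],[0,0,0,0]])

```text
time_s: 18.63
position: [571.9, 31.4, 32.2]
orientation: [0.89, 0.457, 0.0, 0.0]
force: [-1.3, -1.9, 5.2]
finger_gap: 0.623
gripper_force: 40.0
```

```bash
python3 t.py
```

```text
18.7833 Tz [0.114 0.159 0.213] mean 0.16205063482598114 yaw 54.37457997640008 F [ 0.535 -1.518  5.568] q7 -1.1190356365477547
```

Emit:
move_arm(series=[[0,0,0,0.4],[0,0,0,0.4],[0,0,0,0]])

```text
time_s: 19.03
position: [571.9, 31.4, 32.2]
orientation: [0.893, 0.451, 0.0, 0.0]
force: [-0.9, -2.1, 5.0]
finger_gap: 0.623
gripper_force: 40.0
```

```bash
python3 t.py
```

```text
19.1833 Tz [0.142 0.152 0.117] mean 0.13732908407049954 yaw 53.57014417660384 F [ 0.508 -2.027  3.724] q7 -1.1309202986298128
```

Emit:
move_arm(series=[[0,0,0,0.4],[0,0,0,0.4],[0,0,0,0]])

```text
time_s: 19.43
position: [571.9, 31.4, 32.2]
orientation: [0.896, 0.444, 0.0, 0.0]
force: [-0.1, -1.0, 5.9]
finger_gap: 0.63
gripper_force: 40.0
```

```bash
python3 t.py
```

```text
19.5833 Tz [0.181 0.162 0.145] mean 0.16263675894584947 yaw 52.77051184082715 F [ 0.82  -1.653  5.344] q7 -1.1428018328785172
```

Emit:
move_arm(series=[[0,0,0,0.4],[0,0,0,0.4],[0,0,0,0]])

```text
time_s: 19.83
position: [571.9, 31.4, 32.2]
orientation: [0.899, 0.438, 0.0, 0.0]
force: [-0.5, -1.3, 5.6]
finger_gap: 0.626
gripper_force: 40.0
```

```bash
python3 t.py
```

```text
19.9833 Tz [0.193 0.172 0.175] mean 0.1799749656710593 yaw 51.97143018929982 F [ 0.115 -1.234  5.16 ] q7 -1.1547002316410966
```

Emit:
move_arm(series=[[0,0,0,0.4],[0,0,0,0.4],[0,0,0,0]])

```text
time_s: 20.23
position: [572.0, 31.4, 32.2]
orientation: [0.902, 0.432, 0.0, 0.0]
force: [0.5, -2.1, 4.7]
finger_gap: 0.625
gripper_force: 40.0
```

```bash
python3 t.py
```

```text
20.3833 Tz [0.169 0.149 0.155] mean 0.1579121158920199 yaw 51.17084190416916 F [ 1.172 -0.683  5.196] q7 -1.1665965356967318
```

Emit:
move_arm(series=[[0,0,0,0.4],[0,0,0,0.4],[0,0,0,0]])

```text
time_s: 20.63
position: [572.0, 31.4, 32.2]
orientation: [0.905, 0.425, 0.0, 0.0]
force: [0.5, -2.5, 5.1]
finger_gap: 0.626
gripper_force: 40.0
```

```bash
python3 t.py;  python3 -c "
from h import *
q=camera('scene');cv2.imwrite('pics/c7.png',cv2.resize(q['image'][165:215,200:270],(700,500),interpolation=cv2.INTER_CUBIC)[...,::-1])"
```

```text
20.7833 Tz [0.149 0.187 0.156] mean 0.16404148946865346 yaw 50.37016346390069 F [ 0.393 -1.725  5.413] q7 -1.1784846230172603
```

View pics/c7.png

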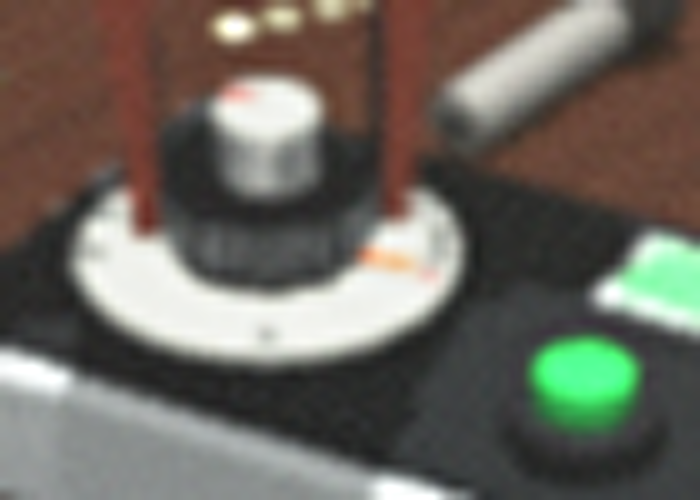

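The pointer, (362,255) to (415,265), now nearly lines up with the tick at (430,273). The stop should come within the next few degrees.

Emit:
move_arm(series=[[0,0,0,0.4],[0,0,0,0.4],[0,0,0,0]])

```text
time_s: 21.08
position: [572.0, 31.4, 32.2]
orientation: [0.908, 0.419, 0.0, 0.0]
force: [-0.4, -1.4, 4.7]
finger_gap: 0.627
gripper_force: 40.0
```

```bash
python3 t.py
```

```text
21.2333 Tz [0.133 0.166 0.17 ] mean 0.1561856432212117 yaw 49.57047631620355 F [ 0.191 -1.31   4.333] q7 -1.1903378824040238
```

Emit:
move_arm(series=[[0,0,0,0.4],[0,0,0,0.4],[0,0,0,0]])

```text
time_s: 21.48
position: [572.0, 31.4, 32.2]
orientation: [0.911, 0.413, 0.0, 0.0]
force: [-0.4, -1.3, 5.3]
finger_gap: 0.625
gripper_force: 40.0
```

```bash
python3 t.py
```

```text
21.6333 Tz [0.166 0.147 0.195] mean 0.16932946677333202 yaw 48.77006036694488 F [ 0.814 -1.696  5.028] q7 -1.2021938649868897
```

Emit:
move_arm(series=[[0,0,0,0.4],[0,0,0,0.4],[0,0,0,0]])

```text
time_s: 21.88
position: [572.0, 31.4, 32.2]
orientation: [0.914, 0.406, 0.0, 0.0]
force: [1.0, -1.8, 5.4]
finger_gap: 0.627
gripper_force: 40.0
```

```bash
python3 t.py
```

```text
22.0333 Tz [0.137 0.194 0.129] mean 0.15332909277192572 yaw 47.97203890311724 F [ 0.701 -2.137  4.991] q7 -1.2140876785656902
```

Emit:
move_arm(series=[[0,0,0,0.4],[0,0,0,0.4],[0,0,0,0]])

```text
time_s: 22.28
position: [572.0, 31.4, 32.2]
orientation: [0.917, 0.4, 0.0, 0.0]
force: [0.4, -1.5, 5.8]
finger_gap: 0.624
gripper_force: 40.0
```

```bash
python3 t.py
```

```text
22.4333 Tz [0.158 0.154 0.135] mean 0.1490603686934707 yaw 47.17110428976064 F [ 0.618 -1.791  5.359] q7 -1.225930345913373
```

Emit:
move_arm(series=[[0,0,0,0.4],[0,0,0,0.4],[0,0,0,0]])

```text
time_s: 22.68
position: [572.0, 31.4, 32.2]
orientation: [0.919, 0.394, 0.0, 0.0]
force: [-0.6, -1.2, 4.8]
finger_gap: 0.626
gripper_force: 40.0
```

```bash
python3 t.py
```

```text
22.8333 Tz [0.16  0.124 0.164] mean 0.1493438466843445 yaw 46.3686227291303 F [ 1.041 -2.181  5.397] q7 -1.2378175128592672
```

Emit:
move_arm(series=[[0,0,0,0.4],[0,0,0,0.4],[0,0,0,0]])

```text
time_s: 23.08
position: [572.0, 31.4, 32.2]
orientation: [0.922, 0.387, 0.0, 0.0]
force: [0.1, -1.7, 5.2]
finger_gap: 0.627
gripper_force: 40.0
```

```bash
python3 t.py
```

```text
23.2333 Tz [0.147 0.181 0.174] mean 0.16705199109711658 yaw 45.56967075323417 F [ 0.498 -1.522  5.146] q7 -1.2497333335525525
```

Emit:
move_arm(series=[[0,0,0,0.4],[0,0,0,0.4],[0,0,0,0]])

```text
time_s: 23.48
position: [572.0, 31.4, 32.2]
orientation: [0.925, 0.381, 0.0, 0.0]
force: [0.3, -1.4, 5.5]
finger_gap: 0.628
gripper_force: 40.0
```

```bash
python3 t.py
```

```text
23.6333 Tz [0.139 0.153 0.132] mean 0.14118406365184283 yaw 44.768649600965695 F [ 0.921 -2.363  5.39 ] q7 -1.2616083033318781
```

Emit:
move_arm(series=[[0,0,0,0.4],[0,0,0,0.4],[0,0,0,0]])

```text
time_s: 23.88
position: [572.0, 31.4, 32.2]
orientation: [0.927, 0.374, 0.0, 0.0]
force: [0.9, -2.1, 4.1]
finger_gap: 0.627
gripper_force: 40.0
```

```bash
python3 t.py
python3 - <<'E'
from h import *
q=camera("scene");im=q["image"].astype(float)
r,c=np.mgrid[185:200,232:250];s=im[185:200,232:250];rb=np.clip(s[...,0]-s[...,2]-25,0,None)
k=(rb>0)&(s[...,0]>150)
for R,C,v in zip(r[k],c[k],s[k]):
    p=at_z(q,(R,C),56)[:2]-[571.8,28.5];print(R,C,v.astype(int),round(float(np.hypot(*p)),1),round(float(np.degrees(np.arctan2(p[1],p[0]))),1))
E
```

```text
24.0333 Tz [0.13  0.17  0.171] mean 0.15703665532965516 yaw 43.97124488119575 F [-0.105 -2.32   4.748] q7 -1.273444620858529
186 240 [159 134 123] 37.2 -27.0
187 240 [186 170 160] 35.8 -34.8
190 236 [203 159 128] 25.9 -64.2
190 237 [239 215 189] 28.4 -62.6
191 235 [171 134 109] 25.6 -76.6
191 236 [237 175 132] 27.8 -74.0
191 237 [249 198 151] 30.1 -71.7
191 238 [247 195 154] 32.5 -69.8
191 239 [247 212 174] 34.9 -68.1
191 240 [245 228 202] 37.3 -66.6
192 236 [243 232 214] 30.4 -82.2
192 237 [243 225 202] 32.6 -79.6
192 238 [241 208 175] 34.7 -77.3
192 239 [243 211 172] 36.9 -75.2
192 240 [243 224 195] 39.2 -73.4
192 242 [233 207 196] 43.8 -70.4
192 243 [233 209 199] 46.2 -69.1
```

The pointer is now about 5–8° past the tick centre, so the stop must be very near. I'll use smaller steps.

Emit:
move_arm(series=[[0,0,0,0.3],[0,0,0,0.3],[0,0,0,0]])

```text
time_s: 24.33
position: [572.0, 31.4, 32.2]
orientation: [0.929, 0.369, 0.0, 0.0]
force: [0.2, -2.1, 5.4]
finger_gap: 0.626
gripper_force: 40.0
```

```bash
python3 t.py
```

```text
24.4833 Tz [0.174 0.141 0.189] mean 0.16811305893840492 yaw 43.37256968106421 F [ 1.096 -2.561  4.885] q7 -1.2823462305114126
```

Emit:
move_arm(series=[[0,0,0,0.3],[0,0,0,0.3],[0,0,0,0]])

```text
time_s: 24.73
position: [572.0, 31.3, 32.2]
orientation: [0.931, 0.365, 0.0, 0.0]
force: [0.2, -1.6, 4.0]
finger_gap: 0.624
gripper_force: 40.0
```

```bash
python3 t.py
```

```text
24.8833 Tz [0.219 0.212 0.168] mean 0.19952762686251765 yaw 42.769095168908585 F [ 0.339 -2.046  4.24 ] q7 -1.2912643868478226
```

Emit:
move_arm(series=[[0,0,0,0.3],[0,0,0,0.3],[0,0,0,0]])

```text
time_s: 25.13
position: [572.0, 31.4, 32.2]
orientation: [0.933, 0.36, 0.0, 0.0]
force: [0.3, -1.2, 5.3]
finger_gap: 0.627
gripper_force: 40.0
```

```bash
python3 t.py
```

```text
25.2833 Tz [0.244 0.27  0.224] mean 0.24580933781000333 yaw 42.17743822581906 F [ 0.192 -2.242  4.323] q7 -1.300108296189899
```

Emit:
move_arm(series=[[0,0,0,0.3],[0,0,0,0.2],[0,0,0,0]])

```text
time_s: 25.53
position: [572.1, 31.4, 32.2]
orientation: [0.935, 0.356, 0.0, 0.0]
force: [-0.8, -2.0, 5.7]
finger_gap: 0.627
gripper_force: 40.0
```

```bash
python3 t.py
```

```text
25.6833 Tz [0.325 0.309 0.386] mean 0.3398962830785816 yaw 41.69849276399247 F [ 0.582 -1.898  5.263] q7 -1.3073462229789061
```

The stop is reached and torque is rising.

Emit:
move_arm(series=[[0,0,0,0.3],[0,0,0,0.2],[0,0,0,0],[0,0,0,0]])

```text
time_s: 26.02
position: [572.1, 31.4, 32.2]
orientation: [0.936, 0.352, 0.0, 0.0]
force: [-0.2, -1.9, 5.3]
finger_gap: 0.629
gripper_force: 40.0
```

```bash
python3 t.py
```

```text
26.1667 Tz [0.485 0.439 0.455] mean 0.45994643933944107 yaw 41.215650831932095 F [ 0.041 -3.043  5.202] q7 -1.3146158232686411
```

Emit:
move_arm(series=[[0,0,0,0.3],[0,0,0,0.3],[0,0,0,0],[0,0,0,0]])

```text
time_s: 26.5
position: [572.0, 31.4, 32.2]
orientation: [0.938, 0.347, 0.0, 0.001]
force: [0.2, -2.6, 5.3]
finger_gap: 0.627
gripper_force: 40.0
```

```bash
python3 t.py
```

```text
26.65 Tz [0.68  0.593 0.646] mean 0.6396434105009868 yaw 40.63764095586742 F [-0.335 -2.611  4.96 ] q7 -1.3233245316808906
```

Emit:
move_arm(series=[[0,0,0,0.3],[0,0,0,0],[0,0,0,0],[0,0,0,0],[0,0,0,0],[0,0,0,0],[0,0,0,0],[0,0,0,0]])

```text
time_s: 27.32
position: [572.1, 31.3, 32.2]
orientation: [0.939, 0.345, 0.0, 0.001]
force: [0.6, -1.0, 5.4]
finger_gap: 0.626
gripper_force: 40.0
```

```bash
python3 t.py
```

```text
27.4667 Tz [0.75  0.684 0.7  ] mean 0.7115287346083902 yaw 40.34655745592195 F [ 0.821 -2.328  5.027] q7 -1.3276870063065338
```

Held at about 0.71 N m for over 0.8 s. Now I'll ease the torque off, open and rise straight up.

Emit:
move_arm(series=[[0,0,0,-0.5],[0,0,0,-0.5],[0,0,0,-0.5],[0,0,0,-0.4],[0,0,0,0],[0,0,0,0]])

```text
time_s: 27.97
position: [572.0, 31.4, 32.2]
orientation: [0.933, 0.36, 0.0, 0.0]
force: [0.4, -2.1, 6.4]
finger_gap: 0.624
gripper_force: 40.0
```

```bash
python3 t.py
```

```text
28.1167 Tz [0.101 0.112 0.121] mean 0.1113105399439589 yaw 42.15141716878083 F [ 0.769 -1.741  5.815] q7 -1.3003172950820887
```

Emit:
move_arm(series=[[0,0,0,0],[0,0,0,0],[0,0,0,0],[0,0,0,0],[0,0,0,0],[0,0,0,0],[0,0,0,0],[0,0,0,0]], hand=100)

```text
time_s: 28.78
position: [571.5, 31.7, 31.8]
orientation: [0.933, 0.359, -0.0, -0.0]
force: [0.1, 0.1, -0.1]
finger_gap: 0.999
gripper_force: 0.0
```

```bash
python3 s.py
```

```text
28.7833 [571.462  31.677  31.797] q [ 0.252  0.567 -0.527  1.848  0.376  0.827 -1.302] yaw deg 42.09136638527291 tilt -3.4686003199157674e-05 -2.0522657954394033e-05
axis tool shift [-2.221 -1.363]
button tool shift [-86.285  79.02 ]
F [ 0.067  0.094 -0.148] T [ 0.033 -0.027 -0.027] 0.9991599622687994 0.0
```

Emit:
move_arm(series=[[0,0,-0.01,0],[0,0,-0.02,0],[0,0,-0.03,0],[0,0,-0.03,0],[0,0,0,0],[-0.021,0.0203,0,0],[-0.021,0.0203,0,0],[-0.021,0.0203,0,0],[-0.0211,0.0203,0,0],[0,0,0,0],[0,0,0,0],[0,0,0,0]])

```text
time_s: 29.78
position: [563.6, -84.2, 122.2]
orientation: [0.933, 0.359, 0.0, -0.0]
force: [-0.1, 0.2, -0.1]
finger_gap: 0.999
gripper_force: 0.0
```

Emit:
move_arm(series=[[0,0,0.01,0],[0,0,0.01,0],[0,0,0.01,0],[0,0,0,0],[0,0,0,0],[0,0,0,0],[0,0,0,0],[0,0,0,0],[0,0,0,0],[0,0,0,0],[0,0,0,0],[0,0,0,0],[0,0,0,0],[0,0,0,0]], hand=0, newtons=10)

```text
time_s: 30.95
position: [563.5, -85.0, 91.9]
orientation: [0.933, 0.359, 0.0, 0.0]
force: [0.1, -0.1, 0.3]
finger_gap: 0.01
gripper_force: 0.0
```

```bash
sed -i 's/560.4,-84.8/563.5,-85/' s.py; python3 s.py
python3 - <<'E'
from h import *
np.set_printoptions(precision=1,suppress=True)
q=camera("scene");Z=q["z_map"];im=q["image"].astype(int)
P=np.array([by_depth(q,(r,c)) for r in range(110,215) for c in range(190,310) if Z[r,c]>0])
k=P[(abs(P[:,0]-563)<25)&(abs(P[:,1]+85)<25)&(P[:,2]>76)&(P[:,2]<130)]
print("finger lowest",k[np.argsort(k[:,2])][:12])
k=P[(abs(P[:,0]-563)<25)&(abs(P[:,1]+85)<25)&(abs(P[:,2]-72)<1.5)];print("btn top",len(k),k.mean(0),k.min(0),k.max(0))
E
```

```text
30.95 [563.514 -84.993  91.86 ] q [ 0.474  0.482 -0.543  1.81   0.303  0.933 -1.037] yaw deg 42.0897079137807 tilt 1.3739840134415861e-05 2.9696531834674202e-05
axis tool shift [ 81.881 -82.616]
button tool shift [-0.015 -0.004]
F [ 0.092 -0.073  0.294] T [-0.052  0.008 -0.002] 0.009892180847123679 0.0
finger lowest [[560.1 -96.9 124.9]
 [561.5 -98.7 125.1]
 [554.6 -92.4 125.5]
 [552.9 -90.8 125.5]
 [563.9 -99.6 127.1]
 [559.  -94.7 127.2]
 [557.  -93.3 127.5]
 [552.1 -88.4 127.6]
 [559.9 -96.9 127.7]
 [555.  -92.  127.8]
 [552.9 -90.8 128.2]
 [560.6 -99.4 128.4]]
btn top 31 [563.7 -87.7  71.7] [555.1 -96.3  70.7] [572.7 -77.6  73.1]
```

Emit:
move_arm(series=[[0,0,0.015,0],[0,0,0.015,0],[0,0,0.012,0],[0,0,0.004,0],[0,0,0,0],[0,0,0,0],[0,0,0,0]])

```text
time_s: 31.58
position: [564.0, -84.9, 46.5]
orientation: [0.933, 0.359, 0.0, 0.0]
force: [0.5, -0.1, -0.7]
finger_gap: 0.004
gripper_force: 0.0
```

Emit:
move_arm(series=[[0,0,0.002,0],[0,0,0.002,0],[0,0,0.002,0],[0,0,0,0],[0,0,0,0],[0,0,0,0]])

```text
time_s: 32.08
position: [563.8, -85.1, 40.1]
orientation: [0.933, 0.359, 0.0, 0.0]
force: [0.4, 0.2, 2.2]
finger_gap: 0.004
gripper_force: 0.7
```

Emit:
move_arm(series=[[0,0,0.001,0],[0,0,0.001,0],[0,0,0.001,0],[0,0,0,0],[0,0,0,0],[0,0,0,0]])

```text
time_s: 32.58
position: [563.7, -85.1, 37.0]
orientation: [0.933, 0.359, 0.0, 0.0]
force: [1.2, -0.3, 2.3]
finger_gap: 0.007
gripper_force: 1.4
```

Emit:
move_arm(series=[[0,0,0.001,0],[0,0,0.001,0],[0,0,0,0],[0,0,0,0],[0,0,0,0]])

```text
time_s: 33.0
position: [563.7, -85.0, 34.9]
orientation: [0.933, 0.359, 0.0, 0.0]
force: [0.4, -1.6, 3.7]
finger_gap: 0.006
gripper_force: 1.8
```

Emit:
move_arm(series=[[0,0,0.001,0],[0,0,0,0],[0,0,0,0],[0,0,0,0]])

```text
time_s: 33.33
position: [563.8, -85.1, 34.6]
orientation: [0.933, 0.359, 0.0, 0.0]
force: [-1.3, -0.5, 10.0]
finger_gap: 0.005
gripper_force: 4.8
```

Emit:
move_arm(series=[[0,0,0.001,0],[0,0,0,0],[0,0,0,0],[0,0,0,0]])

```text
time_s: 33.67
position: [563.8, -85.1, 34.3]
orientation: [0.933, 0.359, 0.0, 0.001]
force: [-3.7, -0.7, 17.1]
finger_gap: 0.003
gripper_force: 8.6
```

Button bottomed out: force jumped from 4 to 17 N. Retracting.

Emit:
move_arm(series=[[0,0,-0.003,0],[0,0,-0.006,0],[0,0,-0.02,0],[0,0,-0.03,0],[0,0,-0.03,0],[0,0,-0.03,0],[0,0,-0.03,0],[0,0,0,0],[0,0,0,0],[0,0,0,0],[0,0,0,0],[0,0,0,0]])

```text
time_s: 34.67
position: [562.5, -84.9, 180.3]
orientation: [0.933, 0.359, -0.001, -0.001]
force: [-0.5, 0.7, -0.2]
finger_gap: 0.004
gripper_force: 0.0
```

Run:
```python
from h import *
q=camera("scene");im=q["image"].astype(float)
r,c=np.mgrid[185:200,232:250];s=im[185:200,232:250];k=(s[...,0]-s[...,2]>25)&(s[...,0]>150)
for R,C,v in zip(r[k],c[k],s[k]): print(R,C,v.astype(int),end="; ")
print()
for n in("pointer_tip","red_tick","fine_mark"):
    for m in mark_of(q,n)[:2]: print(n,m["score"],np.array(m["centre"]))
print(read_state()["position"],read_state()["force"])
```

```text
190 235 [153 110  87]; 190 236 [255 215 173]; 191 235 [240 188 152]; 191 236 [255 244 192]; 
red_tick 0.87 [188.3 243.4]
red_tick 0.48 [213.2 244.8]
fine_mark 0.54 [173.4 223. ]
[563.19662326 -84.88919387 181.15993093] [0.55646861 0.16876809 0.17314757]
```

```bash
python3 -c "
from cell import *
print(sign_off())"
```

```text
the job is handed in; nothing more can be done
None
```

The job is handed in, but no verdict came back: the ring is seated clockwise against the stop (about 0.71 N m held for over 0.8 s), I never touched the fine knob, and the button was pressed to its end and released; I did not get a clear final reading of the pointer against the red tick.

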